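# Set the sander's fence clamp to a sliding fit

## Task

Make the drum sander safe first: turn the speed dial on the grey box anticlockwise all the way to its end stop. Then turn the steel wing screw behind the sander's wooden fence clockwise until it seats, back it off a quarter turn so that the fence can just slide, and finish while still holding the wing screw there between the fingers. Leave the dial down, and leave the pestle, the stopper, the tin and the mug where they stand.

Things in the scene. Friction and masses are not known exactly. Their poses are not given: they have to be found in the camera images.
- sander: fixed drum sander: aluminium plate 20 mm thick on the bench, x -215 to 65, y -120 to 120 mm about its origin, which lies on the bench surface on the clamp screw's upright axis; z up. Upright sanding drum (50 mm across, top 119 mm above the bench) at x -150; wooden fence (22 mm thick, 230 mm long in y, top 65 mm above the bench) at x -82; steel bracket, top 28 mm up, from fence to screw.
- wing (a point): middle of the clamp screw's steel wing, on its upright axis, 60 mm above the bench, the height to grip. The wing is an upright bar 46 mm long, 10 mm thick, 46 to 72 mm above the bench; x runs along the wing and turns with it, z up. Below: hub 18 mm across, washer 28 mm across, top 32 mm up. Nothing taller within 60 mm of the axis. It does not rise or sink noticeably in turning.
- clamp_screw (a joint): turn of the clamp screw in rad; grows clockwise seen from above (screwing in), from 0 up to 6.28, where it seats against a hard stop; there the wing lies along the sander's x axis. A quarter turn is 1.57 rad. It turns with a steady friction of about 0.06 N m and stays where it is left.
- controller: fixed grey speed controller box, 110 x 90 mm, 50 mm high, with the black dial on top; origin on the bench surface under the box's middle, z up. The dial's upright axis is at x +5 mm, y 0 of the box.
- dial_grip (a point): on the dial's upright axis, 87 mm above the bench, the height to grip. The dial is a black disc 44 mm across (top 64 mm above the bench) with an upright bar grip 42 mm long, 14 mm thick, up to 94 mm above the bench; x runs along the bar and turns with it, z up; the white line on the bar's top lies towards its -x end.
- dial (a joint): turn of the speed dial in rad; 0 is the anticlockwise end stop (a hard stop, speed at its minimum, white line towards the box's -x side), it grows clockwise seen from above to 4.71. Friction about 0.03 N m; it stays where it is left.
- pestle: bystander: turned dark wood pestle, 44 mm across, 100 mm tall, standing on the sander's plate beside the drum; origin under its foot's middle
- stopper: bystander: turned wood bottle stopper, 38 mm across, 82 mm tall, standing on the sander's plate on the other side of the drum; origin under its foot's middle
- tin: bystander: closed tin, 68 mm across, 85 mm tall, on the far part of the bench; origin under its middle
- mug: bystander: white mug, 80 mm across, 90 mm tall, on the far part of the bench; origin under its middle
Mind the look-alikes: they are no part of the job. What is shaped like the controller but purple or yellow is not meant.

How it is judged (in metres and radians):
On the way, in this order (a step that is already met when the one before it is completed fails the run):
1. the dial is turned anticlockwise to its end stop (value of joint dial below 0.06 rad), for 0.2 s.
2. the clamp screw is turned clockwise until it seats (value of joint clamp_screw above 6.22 rad), for 0.2 s.
3. the clamp screw is backed off a quarter turn (value of joint clamp_screw between 4.502 and 4.922 rad), for 0.2 s.
At the end, for the whole second after the job is handed in: The clamp screw rests a quarter turn back from its seat (within 12 degrees), its wing still held by the fingers (over 4 N, grasp point within 30 mm of it); the dial is within 0.1 rad of its anticlockwise stop; pestle, stopper, tin and mug stand upright within 30 mm of where they were (all of step 3 and velocity of joint clamp_screw between -0.05 and 0.05 rad/s and contact force between the fingers and clamp_screw above 4 N and distance between the grasp point and wing below 0.03 m and value of joint dial below 0.1 rad and angle between each of pestle, stopper, tin, mug's own z axis and vertical below 0.15 rad); the arm keeps its last pose, push and grip.
It fails at once if the pestle, stopper, tin or mug is moved more than 30 mm (distance of any of pestle, stopper, tin, mug from where it was at the start of the episode above 0.03 m).
It also fails if it takes over 72 s, if anything falls off the work surface, if the arm or the gripper's body presses on something with over 40 N, if the wrist force passes 120 N, or if a joint passes its speed limit or range.

## Robot

A 7-joint arm with a two-finger parallel gripper is mounted at the origin on the work surface. World frame = base frame: x ahead of the robot, y to its left, z up, the work surface at z = 0. Lengths are in m, angles in degrees, forces in N, time in s.
With the tool pointing down it reaches from about 0.35 to 0.9 m from the base axis. Payload 7.2 kg.
Tool frame: the origin (TCP) lies midway between the tips of the shut fingers; the grasp point (between the pads) lies 19 mm behind it; z points along the fingers, y is the line along which they close (so a half turn about z gives the same grasp; the last joint's range is limited). The gripper opens to 88 mm and grips with 3 to 60 N. Pads are 20 mm wide; open, the fingers measure 115 mm over their backs; the gripper's body (75 mm by 178 mm) begins 61 mm behind the grasp point.
Start: joints at [63.53, 23.554, -0.728, 91.456, 0.321, 64.991, -4.71], TCP at [0.24, -0.577, 0.223] pointing down, gripper open.
Joint ranges: [-169.25, 169.25], [-16.82, 113.86], [-84.01, 82.57], [7.8, 145.47], [-59.2, 239.2], [7.22, 106.19], [-163.78, 163.78]. Speed limits (degrees/s): [136.94, 136.94, 172.46, 172.46, 180, 180, 180].

## Interface

Orientations are given as [roll, pitch, yaw] about the fixed x, y, z axes, in that order (R = Rz(yaw) Ry(pitch) Rx(roll)).
In Python, from plant import r gives the robot as it stands. The module is installed in compiled form; this text tells all that it offers.
- The arm moves only by the tool move_arm, never from a script. Its argument "plan" is a list of rows, each an object of numbers: "grip": the opening, from 0 (shut) to 1 (fully open); "dx", "dy", "dz": the shift along the tool's x, y, z each as a share of 15 cm, from -1 to 1; "yaw": the turn about the tool's z as a share of 90 degrees, from -1 to 1. In form: [{"grip": .., "dx": .., "dy": .., "dz": .., "yaw": ..}, ...]. A call has 1 to 5 rows; each row is the pose to reach, as a shift and turn from the pose commanded when the call began, along the tool's axes at that moment; what a row does not reach only later rows make up. A row lasts 1/8 s, in which the tool goes at most 62.5 mm and 10.7 degrees, less where a joint would pass 70% of its speed; a pose out of reach is approached as far as the arm can. A call with a number of a shift or a turn outside -1 to 1 is refused whole. A call with a gripper value outside its range is refused whole. The fingers move at their own pace and stop on an object; "force" is the grip in N (left out, the last holds). Time passes only in rows, so rows that repeat a pose let the fingers close. It gives the time, the measured TCP pose, the force, the opening and the grip force at its end, in the units of the state.
- r.observe(): the state, without advancing time (a new reading comes with each control period).
- r.get_image(name): name is "scene" or "top" or "wrist"; returns the picture (384x512x3 uint8, blue, green, red); there is no depth.
- r.get_calibration(name): a dict with "fx", "fy", "cx", "cy" (pixels), "cam_to_world" (4x4, takes a point from camera to world coordinates); the wrist camera has in their place "T_tool_cam" (4x4, takes a point from camera to tool coordinates, whose origin is the TCP and whose axes are the flange's). Camera axes: x right, y up, looking along -z (the intrinsics and any distortion apply to the point x, -y, -z); pixel columns grow to the right and rows downward; lengths in m; the calibration is good to about 2 mm. A picture is of the moment at which its call begins: read the wrist's pose just before it. get_calibration takes no time and is no camera call.
- r.close_job(): hands the job in; it is judged then, once.
Trained networks look in the newest picture that a camera, given by its name, has taken for a name from the list of things; names that differ only in an ending like _2 or _b are one class to them, and where a whole thing is asked for, a point or a joint stands for the part that bears it (a point fixed in the world has none). Each returns a list of dicts, best first, with "p" (0 to 1); they miss things now and then, are a little off and sometimes report something else, mostly with a low value. They report only what shows in the picture. A call takes as long as a camera call. They do not tell look-alikes from the thing itself.
- r.spot_in(camera, target): "xy" ([column, row] as shares, 0 to 1, of the picture: columns of its width, rows of its height, amid what is visible of it).
The state is a dict: "clock": time; "joint_pos": joint angles; "dq": joint speeds; "joint_efforts": joint torques, N m; "ee_pos": TCP position; "ee_rot": TCP orientation; "wrist_force": force on the tool from outside, world axes, zero at the start; "moment": the same for the moment, N m; "width": opening from 0.0 (shut) to 1.0 (fully open); "grasp_force": force on a finger pad.
Only numpy, scipy, OpenCV 4.12 (cv2) and the standard library are available. Lean on these libraries where they do the work, as an engineer would, in place of code of your own. Each camera call takes 0.05 s, during which the arm holds its last target. There are 200 camera calls.

## Working session

There is one attempt and no reset: what is moved stays moved. The work goes in short steps, Python scripts to look and compute and a tool call to move; the robot and the scene stay as the last step left them, time stands still between calls to the robot, and variables do not carry over. Pictures are saved under pics/ and viewed, at most 11 in all, crops included, and the job is handed in when it is done.

Besides the shell and the picture viewer there is one more tool, called after "Call:" by a JSON object that holds its "op" and its "data", one argument or row to a line. move_arm: Moves the arm, as the interface text tells. Its arguments: {"type":"object","properties":{"plan":{"type":"array"},"force":{"type":"number"}},"required":["plan"]}

```bash
mkdir -p pics; cat > h.py <<'E'
import numpy as np, cv2
from plant import r
def ray(cam,u,v):
    c=r.get_calibration(cam); T=np.array(c["cam_to_world"])
    return T,c
def to_world(T,c,u,v,z):
    d=np.array([(u-c["cx"])/c["fx"],-(v-c["cy"])/c["fy"],-1.]); d=T[:3,:3]@d; o=T[:3,3]
    return o+d*(z-o[2])/d[2]
def fixed(cam,u,v,z):
    c=r.get_calibration(cam); return to_world(np.array(c["cam_to_world"]),c,u,v,z)
E
python3 - <<'E'
from h import *
a=r.get_image("top");b=r.get_image("scene")
cv2.imwrite("pics/top.png",cv2.resize(a,(800,600)));cv2.imwrite("pics/scene.png",cv2.resize(b,(800,600)))
for cam in("top","scene"):
  for n in("wing","dial_grip","controller","sander","pestle","stopper"):
    print(cam,n,[(round(d["xy"][0]*512),round(d["xy"][1]*384),round(d["p"],2)) for d in r.spot_in(cam,n)][:4])
print({k:v for k,v in r.get_calibration("wrist").items()});print(r.get_calibration("top"))
print(r.observe())
E
```

```text
top wing [(314, 213, 0.43)]
top dial_grip [(185, 189, 0.67), (137, 190, 0.63), (190, 143, 0.58)]
top controller [(140, 191, 0.87), (192, 149, 0.68), (187, 194, 0.6)]
top sander [(313, 235, 0.89)]
top pestle [(289, 251, 0.57)]
top stopper [(335, 258, 0.61)]
scene wing []
scene dial_grip [(332, 112, 0.69), (185, 240, 0.63), (306, 145, 0.61), (352, 173, 0.57)]
scene controller [(349, 181, 0.97), (330, 124, 0.91), (302, 153, 0.88), (307, 143, 0.23)]
scene sander [(320, 263, 0.54)]
scene pestle [(178, 194, 0.65), (188, 239, 0.32)]
scene stopper [(186, 242, 0.56), (140, 237, 0.54)]
{'fx': 269.01881667411556, 'fy': 269.01881667411556, 'cx': 255.19609369760698, 'cy': 186.99586425679897, 'T_tool_cam': array([[ 2.14930387e-04,  9.58192901e-01,  2.86122906e-01,
         7.81484230e-02],
       [ 9.99999586e-01, -4.58939319e-04,  7.85753588e-04,
         9.90227691e-04],
       [ 8.84216563e-04,  2.86122619e-01, -9.58192603e-01,
        -1.61392100e-01],
       [ 0.00000000e+00,  0.00000000e+00,  0.00000000e+00,
         1.00000000e+00]])}
{'fx': 375.46293342749556, 'fy': 375.46293342749556, 'cx
[... 304 characters left out ...]
  ]])}
{'clock': 0.7, 'joint_pos': array([63.53072966, 23.55278819, -0.72648269, 91.45476774,  0.32226677,
       64.98869751, -4.70728566]), 'dq': array([ 0.03463367,  0.01645777,  0.06086081, -0.01853336,  0.00860497,
       -0.05867791, -0.02092539]), 'joint_efforts': array([-3.54416825e-04, -5.87549114e+01,  6.41512256e-01, -2.91327327e+01,
       -5.35227510e-02,  1.04114143e-02, -6.03848184e-05]), 'ee_pos': array([ 0.23978102, -0.57720149,  0.22267541]), 'ee_rot': array([1.79994098e+02, 1.28800101e-03, 2.25641766e+01]), 'wrist_force': array([-0.14917123,  0.52091943, -0.12986461]), 'moment': array([ 0.03191857, -0.02643804,  0.01754914]), 'grasp_force': 0.0, 'width': 1.000411536407171}
```

View pics/top.png

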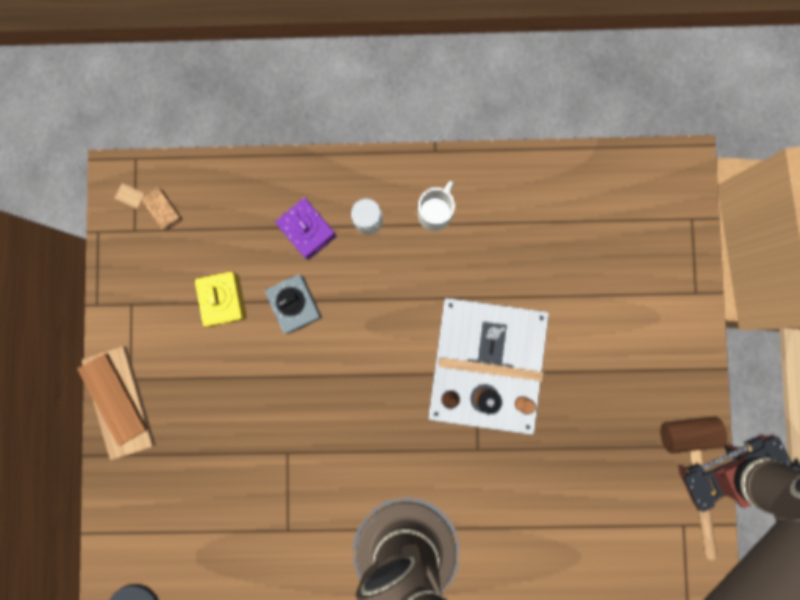

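View pics/scene.png

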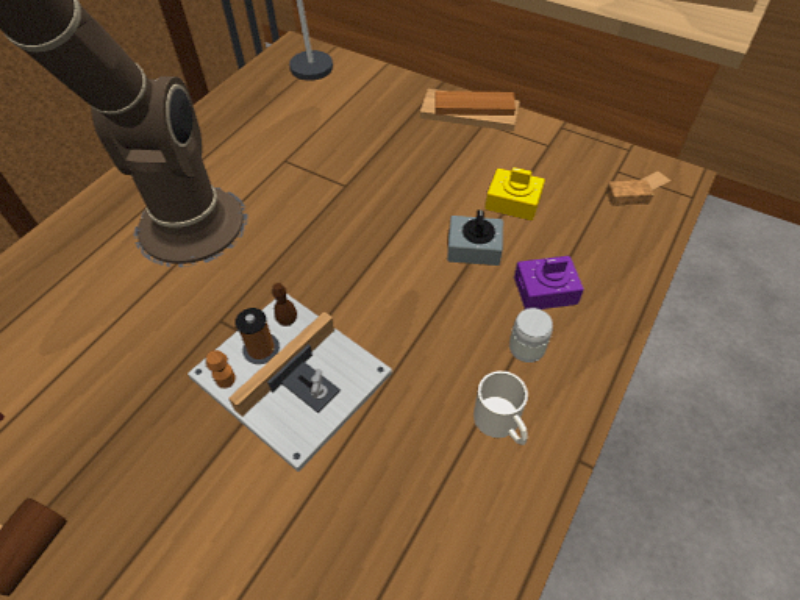

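The top picture (800x600) shows three dial boxes: grey at (292,303), yellow at (218,298) and purple at (305,226). The grey one is the controller. The sander plate is at (489,366) and its wing at (494,333). Tin (367,215) and mug (436,208) lie beyond. I'll check the choice in a close crop.

```bash
python3 - <<'E'
from h import *
a=r.get_image("top")
A=cv2.resize(a[165:225,150:230],(400,300),interpolation=cv2.INTER_CUBIC)   # 5x
B=cv2.resize(a[185:265,265:365][:75],(400,300),interpolation=cv2.INTER_CUBIC) #4x
cv2.imwrite("pics/crop.png",np.hstack([A,B]))
f=lambda u,v,z:print((u,v),fixed("top",u/1.5625,v/1.5625,z).round(3))
f(290,300,.08);f(494,333,.07)
for p in [(447,299),(548,313),(535,433),(430,419)]: f(*p,.02)
for p in [(367,215),(436,208)]: f(*p,.085)
E
```

```text
(290, 300) [0.573 0.243 0.08 ]
(494, 333) [ 0.491 -0.206  0.07 ]
(447, 299) [ 0.573 -0.107  0.02 ]
(548, 313) [ 0.536 -0.338  0.02 ]
(535, 433) [ 0.264 -0.299  0.02 ]
(430, 419) [ 0.3   -0.062  0.02 ]
(367, 215) [0.758 0.07  0.085]
(436, 208) [ 0.771 -0.084  0.085]
```

View pics/crop.png

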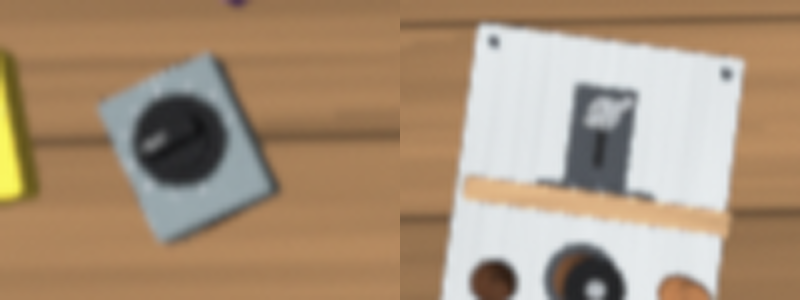

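The crop shows the grey box with its black dial at crop (180,140). The white line points left, so the dial sits about 97° from the -x stop, with the box yaw near 26°. The wing is at crop (607,108). Setting out over the sander at travel height.

Call:
{"op": "move_arm", "data": {
  "plan": [
    {"grip":1,"dx":1,"dy":-1,"dz":0,"yaw":0},
    {"grip":1,"dx":1,"dy":-1,"dz":0,"yaw":0},
    {"grip":1,"dx":1,"dy":-1,"dz":0,"yaw":0},
    {"grip":1,"dx":1,"dy":-1,"dz":0,"yaw":0}
  ]
}}

```text
clock: 1.25
ee_pos: [0.3224, -0.3777, 0.223]
ee_rot: [180.0, -0.0, 22.8]
wrist_force: [-0.6, -0.9, 0.1]
width: 0.994
grasp_force: 0.0
```

Call:
{"op": "move_arm", "data": {
  "plan": [
    {"grip":1,"dx":1,"dy":-1,"dz":0,"yaw":0},
    {"grip":1,"dx":1,"dy":-1,"dz":0,"yaw":0},
    {"grip":1,"dx":1,"dy":-1,"dz":0,"yaw":0},
    {"grip":1,"dx":1,"dy":-1,"dz":0,"yaw":0}
  ]
}}

```text
clock: 1.75
ee_pos: [0.4029, -0.1816, 0.2231]
ee_rot: [180.0, -0.1, 22.8]
wrist_force: [0.3, -0.9, -0.3]
width: 1.0
grasp_force: 0.0
```

```bash
cat >> h.py <<'E'
from scipy.spatial.transform import Rotation as R
def wcam():
    s=r.observe(); c=r.get_calibration("wrist")
    W=np.eye(4); W[:3,:3]=R.from_euler("xyz",s["ee_rot"],degrees=True).as_matrix(); W[:3,3]=s["ee_pos"]
    return W@np.array(c["T_tool_cam"]),c,s
E
python3 - <<'E'
from h import *
T,c,s=wcam(); np.save("T1.npy",T)
im=r.get_image("wrist"); cv2.imwrite("pics/w1.png",cv2.resize(im,(800,600)))
print(s["joint_pos"].round(1),s["ee_pos"])
for n in("wing","clamp_screw","pestle","stopper"):
  for d in r.spot_in("wrist",n): print(n,np.round(np.array(d["xy"])*[800,600]),d["p"],to_world(T,c,d["xy"][0]*512,d["xy"][1]*384,.072).round(3))
E
```

```text
[ 33.3   6.4 -16.5 114.6   2.1  59.2 -51.3] [ 0.40294476 -0.1815598   0.22310041]
wing [479. 170.] 0.93 [ 0.495 -0.206  0.072]
clamp_screw [482. 171.] 0.86 [ 0.496 -0.208  0.072]
pestle [286. 296.] 0.96 [ 0.353 -0.108  0.072]
stopper [456. 379.] 0.67 [ 0.339 -0.261  0.072]
```

View pics/w1.png

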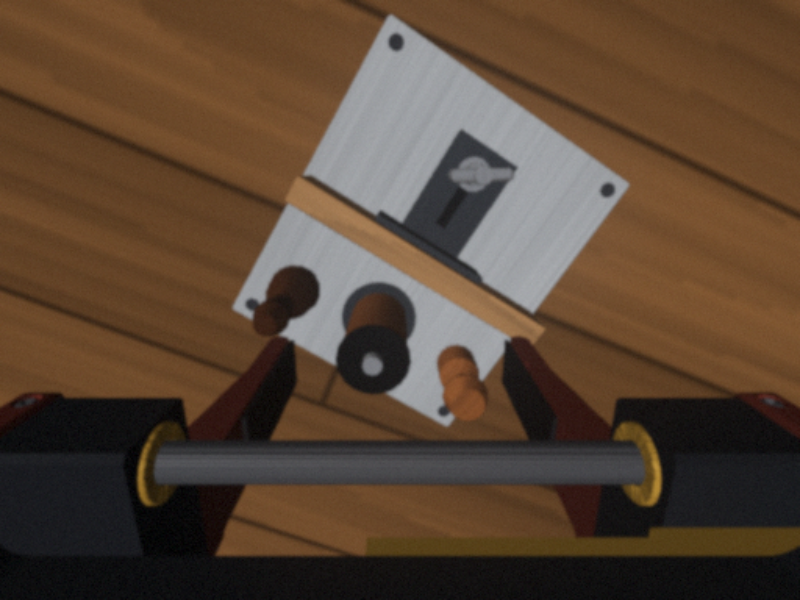

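Call:
{"op": "move_arm", "data": {
  "plan": [
    {"grip":1,"dx":1,"dy":-1,"dz":0,"yaw":-0.48},
    {"grip":1,"dx":1,"dy":-1,"dz":0,"yaw":-0.48},
    {"grip":1,"dx":1,"dy":-1,"dz":0,"yaw":-0.48},
    {"grip":1,"dx":1,"dy":-1,"dz":0,"yaw":-0.48},
    {"grip":1,"dx":1,"dy":-1,"dz":0,"yaw":-0.48}
  ]
}}

```text
clock: 2.62
ee_pos: [0.4831, 0.0113, 0.2224]
ee_rot: [-180.0, -0.0, 65.8]
wrist_force: [0.3, -0.3, -1.1]
width: 0.999
grasp_force: 0.0
```

Call:
{"op": "move_arm", "data": {
  "plan": [
    {"grip":1,"dx":1,"dy":0,"dz":0,"yaw":-0.48},
    {"grip":1,"dx":1,"dy":0,"dz":0,"yaw":-0.48},
    {"grip":1,"dx":1,"dy":0,"dz":0,"yaw":-0.48},
    {"grip":1,"dx":1,"dy":0,"dz":0,"yaw":-0.48},
    {"grip":1,"dx":1,"dy":0,"dz":0,"yaw":-0.48}
  ]
}}

```text
clock: 3.25
ee_pos: [0.5446, 0.145, 0.2219]
ee_rot: [-179.9, 0.0, 108.6]
wrist_force: [-0.6, 0.0, -0.5]
width: 0.998
grasp_force: 0.0
```

```bash
python3 - <<'E'
from h import *
T,c,s=wcam()
im=r.get_image("wrist"); cv2.imwrite("pics/w2.png",cv2.resize(im,(800,600))); np.save("T2.npy",T)
print(s["clock"],s["joint_pos"].round(1),s["ee_pos"],s["ee_rot"])
for n in("dial_grip","controller"):
  for d in r.spot_in("wrist",n): print(n,np.round(np.array(d["xy"])*[800,600]),d["p"],to_world(T,c,d["xy"][0]*512,d["xy"][1]*384,.09).round(3))
E
```

```text
3.25 [ 10.6  22.6 -39.9  98.2  15.8  65.1 -15.3] [0.54458122 0.14504507 0.22194899] [-1.79912825e+02  4.70125559e-02  1.08570304e+02]
dial_grip [484. 149.] 0.91 [0.569 0.247 0.09 ]
dial_grip [680. 264.] 0.75 [0.731 0.22  0.09 ]
controller [651. 249.] 0.93 [0.706 0.222 0.09 ]
controller [470. 150.] 0.55 [0.561 0.243 0.09 ]
controller [593.   3.] 0.51 [0.6   0.346 0.09 ]
```

View pics/w2.png

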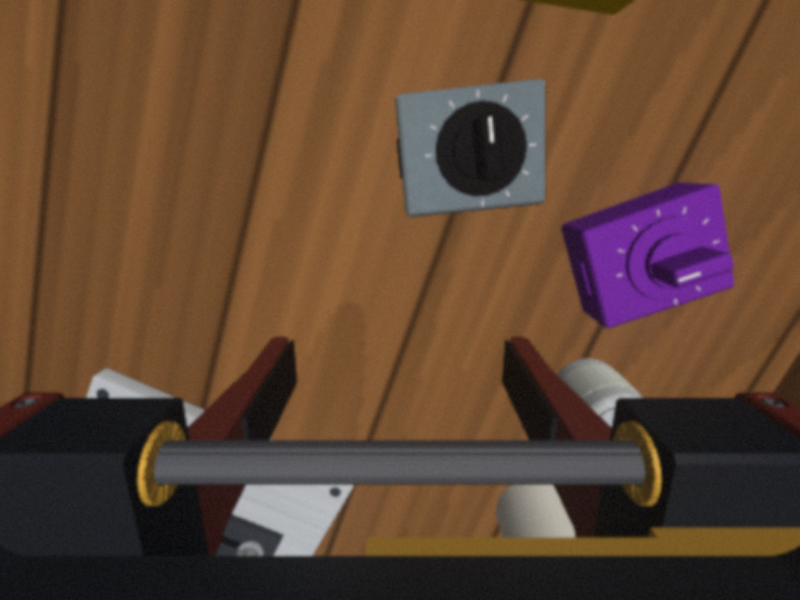

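The wrist view shows the grey box's dial at (482,148), with its bar near vertical in the image, so it lines up with tool x. The tick arc starts at the left, so the stop is about 92° anticlockwise. The purple box at (650,250) is not meant.

```bash
cat >> h.py <<'E'
def rel(p,s=None):
    s=s or r.observe(); M=R.from_euler("xyz",s["ee_rot"],degrees=True).as_matrix()
    return (M.T@(np.array(p)-s["ee_pos"])/.15).round(3)
E
python3 - <<'E'
from h import *
T=np.load("T2.npy");c=r.get_calibration("wrist")
f=lambda u,v,z:to_world(T,c,u*.64,v*.64,z)
a=f(481,147,.064);b=f(486,148,.094);print(a,b)
p=(a+b)/2;p[2]=.069;print(p,rel(p))
e=f(492,115,.094)-f(489,178,.094);print(np.degrees(np.arctan2(e[1],e[0])))
q=f(546,81,.05)-f(398,95,.05);print("box yaw",np.degrees(np.arctan2(q[1],q[0])))
E
```

```text
[0.57089099 0.2502037  0.064     ] [0.56937845 0.24771342 0.094     ]
[0.57013472 0.24895856 0.069     ] [0.599 0.381 1.023]
109.27998684972843
box yaw 23.521283196025696
```

Call:
{"op": "move_arm", "data": {
  "plan": [
    {"grip":1,"dx":0.6,"dy":0.38,"dz":0.3,"yaw":0},
    {"grip":1,"dx":0.6,"dy":0.38,"dz":0.6,"yaw":0},
    {"grip":1,"dx":0.6,"dy":0.38,"dz":0.8,"yaw":0},
    {"grip":1,"dx":0.6,"dy":0.38,"dz":0.92,"yaw":0},
    {"grip":1,"dx":0.6,"dy":0.38,"dz":1.0,"yaw":0}
  ]
}}

```text
clock: 4.03
ee_pos: [0.5694, 0.2502, 0.0725]
ee_rot: [-180.0, 0.1, 108.8]
wrist_force: [-0.1, 0.2, 0.2]
width: 1.002
grasp_force: 0.0
```

Call:
{"op": "move_arm", "data": {
  "plan": [
    {"grip":0,"dx":0,"dy":0,"dz":0.02,"yaw":0},
    {"grip":0,"dx":0,"dy":0,"dz":0.02,"yaw":0},
    {"grip":0,"dx":0,"dy":0,"dz":0.02,"yaw":0},
    {"grip":0,"dx":0,"dy":0,"dz":0.02,"yaw":0},
    {"grip":0,"dx":0,"dy":0,"dz":0.02,"yaw":0}
  ],
  "force": 15
}}

```text
clock: 4.65
ee_pos: [0.5691, 0.2515, 0.07]
ee_rot: [180.0, 0.0, 109.0]
wrist_force: [0.6, -0.8, 0.4]
width: 0.469
grasp_force: 0.0
```

Call:
{"op": "move_arm", "data": {
  "plan": [
    {"grip":0,"dx":0,"dy":0,"dz":0,"yaw":0},
    {"grip":0,"dx":0,"dy":0,"dz":0,"yaw":0},
    {"grip":0,"dx":0,"dy":0,"dz":0,"yaw":0},
    {"grip":0,"dx":0,"dy":0,"dz":0,"yaw":0}
  ]
}}

```text
clock: 5.15
ee_pos: [0.5724, 0.2517, 0.0699]
ee_rot: [179.6, -0.0, 108.9]
wrist_force: [10.9, 2.3, -7.1]
width: 0.159
grasp_force: 15.0
```

Call:
{"op": "move_arm", "data": {
  "plan": [
    {"grip":0,"dx":0,"dy":0.025,"dz":0,"yaw":-0.1},
    {"grip":0,"dx":0,"dy":0.025,"dz":0,"yaw":-0.2},
    {"grip":0,"dx":0,"dy":0.025,"dz":0,"yaw":-0.3},
    {"grip":0,"dx":0,"dy":0.025,"dz":0,"yaw":-0.4},
    {"grip":0,"dx":0,"dy":0.025,"dz":0,"yaw":-0.5}
  ]
}}

```text
clock: 5.78
ee_pos: [0.5719, 0.2511, 0.0699]
ee_rot: [-179.8, 0.0, 154.2]
wrist_force: [-4.2, -5.2, 5.6]
width: 0.16
grasp_force: 15.0
```

Call:
{"op": "move_arm", "data": {
  "plan": [
    {"grip":0,"dx":0,"dy":0,"dz":0,"yaw":-0.1},
    {"grip":0,"dx":0,"dy":0,"dz":0,"yaw":-0.2},
    {"grip":0,"dx":0,"dy":0,"dz":0,"yaw":-0.3},
    {"grip":0,"dx":0,"dy":0,"dz":0,"yaw":-0.38},
    {"grip":0,"dx":0,"dy":0,"dz":0,"yaw":-0.44}
  ]
}}

```text
clock: 6.4
ee_pos: [0.5718, 0.2504, 0.0698]
ee_rot: [-179.8, -0.2, -166.3]
wrist_force: [-4.7, -7.6, 8.7]
width: 0.162
grasp_force: 15.0
```

```bash
python3 -c "
from h import *
s=r.observe();print(s)"
```

```text
{'clock': 6.4, 'joint_pos': array([  7.48004916,  44.72987514, -54.26017052,  96.92204832,
        41.10829836,  60.68204197,  43.25263713]), 'dq': array([ 4.62794531,  4.26152639, -8.88369293, -0.23285867,  7.06751994,
        4.34991931, 37.15076363]), 'joint_efforts': array([-3.47267456e+00, -6.01789427e+01, -1.78186494e+01, -2.23371273e+01,
        1.14923358e-02, -3.07602480e+00, -8.64515360e-01]), 'ee_pos': array([0.57183065, 0.25036205, 0.06984034]), 'ee_rot': array([-1.79778171e+02, -1.52328447e-01, -1.66300847e+02]), 'wrist_force': array([-4.73817646, -7.64960516,  8.69897666]), 'moment': array([-1.48486163,  0.95871311,  0.01630898]), 'grasp_force': 15.002016574144363, 'width': 0.16246242298763094}
```

Call:
{"op": "move_arm", "data": {
  "plan": [
    {"grip":0,"dx":0,"dy":0,"dz":0,"yaw":-0.04},
    {"grip":0,"dx":0,"dy":0,"dz":0,"yaw":-0.08},
    {"grip":0,"dx":0,"dy":0,"dz":0,"yaw":-0.11},
    {"grip":0,"dx":0,"dy":0,"dz":0,"yaw":-0.13},
    {"grip":0,"dx":0,"dy":0,"dz":0,"yaw":-0.13}
  ]
}}

```text
clock: 7.02
ee_pos: [0.572, 0.2502, 0.0698]
ee_rot: [-179.8, -0.2, -154.8]
wrist_force: [-4.9, -7.7, 8.6]
width: 0.161
grasp_force: 15.1
```

```bash
python3 -c "
from h import *
s=r.observe();print(s['ee_rot'],s['moment'],s['wrist_force'],s['joint_pos'][6],s['dq'].round(1))"
```

```text
[-179.80617899   -0.19961107 -154.82666663] [-1.56865491  0.89723358 -0.33538864] [-4.85298042 -7.72453865  8.61295057] 53.41750637477437 [-0.1 -0.1  0.1 -0.1 -0.1 -0.1 -0.7]
```

Call:
{"op": "move_arm", "data": {
  "plan": [
    {"grip":0,"dx":0,"dy":0,"dz":0,"yaw":-0.03},
    {"grip":0,"dx":0,"dy":0,"dz":0,"yaw":-0.05},
    {"grip":0,"dx":0,"dy":0,"dz":0,"yaw":-0.05},
    {"grip":0,"dx":0,"dy":0,"dz":0,"yaw":-0.05}
  ]
}}

```text
clock: 7.52
ee_pos: [0.5723, 0.2503, 0.0697]
ee_rot: [-179.8, -0.2, -150.4]
wrist_force: [-3.1, -6.3, 6.9]
width: 0.175
grasp_force: 16.0
```

```bash
python3 -c "
from h import *
s=r.observe();print(s['ee_rot'],s['moment'],s['wrist_force'],s['joint_pos'][6],s['dq'].round(1))"
```

```text
[-1.79835877e+02 -1.72206699e-01 -1.50376085e+02] [-1.29262905  0.65350426 -0.41080358] [-3.07600707 -6.32320937  6.8531365 ] 57.374523037805325 [-0.   0.1  0.1 -0.  -0.  -0.   0. ]
```

The grip has wedged wider and the moment is up, so the dial is on its stop. Releasing.

Call:
{"op": "move_arm", "data": {
  "plan": [
    {"grip":1,"dx":0,"dy":0,"dz":0,"yaw":0},
    {"grip":1,"dx":0,"dy":0,"dz":0,"yaw":0},
    {"grip":1,"dx":0,"dy":0,"dz":-0.4,"yaw":0},
    {"grip":1,"dx":0,"dy":0,"dz":-0.8,"yaw":0},
    {"grip":1,"dx":0,"dy":0,"dz":-1,"yaw":0}
  ]
}}

```text
clock: 8.15
ee_pos: [0.5729, 0.2541, 0.2231]
ee_rot: [180.0, 0.2, -150.2]
wrist_force: [0.4, -0.1, -0.8]
width: 0.703
grasp_force: 0.0
```

```bash
python3 - <<'E'
from h import *
T,c,s=wcam();np.save("T3.npy",T)
im=r.get_image("wrist"); cv2.imwrite("pics/w3.png",cv2.resize(im,(800,600)))
print(s["clock"],s["joint_pos"].round(1),s["ee_pos"],s["ee_rot"])
p=np.array([.494,-.208,.2]);print(rel(p))
E
```

```text
8.15 [ 12.4  38.  -64.2  88.5  34.9  75.5  63.9] [0.57291337 0.25409418 0.22308525] [ 179.97113452    0.21873706 -150.19375627]
[ 1.996 -2.414  0.159]
```

View pics/w3.png

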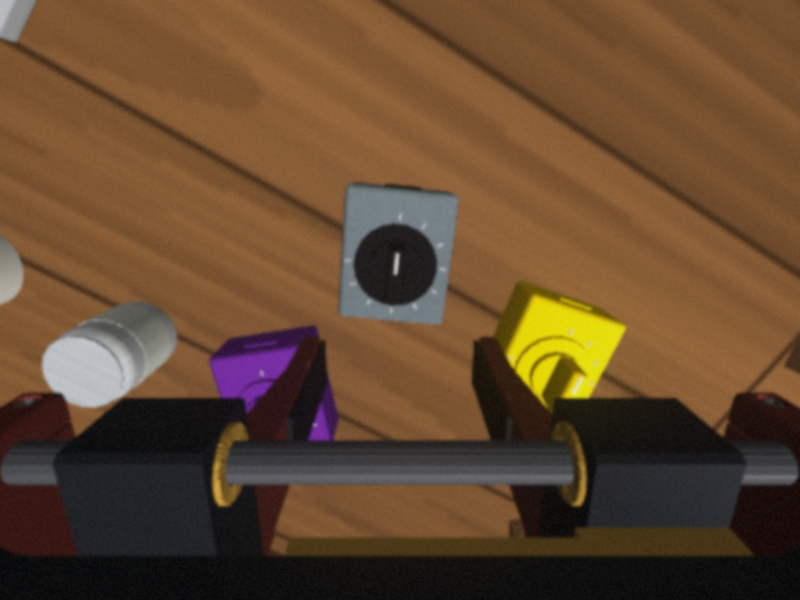

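The picture shows the grey dial at (396,263). Its white line now points to the box's slot (-x) side, parallel with the box edges. The purple and yellow boxes are untouched. Next, the wing.

Call:
{"op": "move_arm", "data": {
  "plan": [
    {"grip":1,"dx":0.85,"dy":-1,"dz":0,"yaw":0.55},
    {"grip":1,"dx":0.85,"dy":-1,"dz":0,"yaw":0.55},
    {"grip":1,"dx":0.85,"dy":-1,"dz":0,"yaw":0.55},
    {"grip":1,"dx":0.85,"dy":-1,"dz":0,"yaw":0.55},
    {"grip":1,"dx":0.85,"dy":-1,"dz":0,"yaw":0.55}
  ]
}}

```text
clock: 8.82
ee_pos: [0.5362, 0.0572, 0.2195]
ee_rot: [-180.0, 0.0, 159.8]
wrist_force: [-0.4, 1.2, -0.0]
width: 1.0
grasp_force: 0.0
```

Call:
{"op": "move_arm", "data": {
  "plan": [
    {"grip":1,"dx":-0.33,"dy":-1,"dz":0,"yaw":0.53},
    {"grip":1,"dx":-0.33,"dy":-1,"dz":0,"yaw":0.53},
    {"grip":1,"dx":-0.33,"dy":-1,"dz":0,"yaw":0.53},
    {"grip":1,"dx":-0.33,"dy":-1,"dz":0,"yaw":0.53},
    {"grip":1,"dx":-0.33,"dy":-1,"dz":0,"yaw":0.53}
  ]
}}

```text
clock: 9.45
ee_pos: [0.5321, -0.0991, 0.2194]
ee_rot: [180.0, -0.0, 112.3]
wrist_force: [0.5, 1.9, 0.3]
width: 1.001
grasp_force: 0.0
```

Call:
{"op": "move_arm", "data": {
  "plan": [
    {"grip":1,"dx":-0.58,"dy":-0.53,"dz":0,"yaw":0},
    {"grip":1,"dx":-0.58,"dy":-0.53,"dz":0,"yaw":0},
    {"grip":1,"dx":-0.58,"dy":-0.53,"dz":0,"yaw":0}
  ]
}}

```text
clock: 9.82
ee_pos: [0.4902, -0.2143, 0.2189]
ee_rot: [-179.9, 0.0, 112.1]
wrist_force: [0.0, -0.2, 0.8]
width: 0.997
grasp_force: 0.0
```

```bash
python3 - <<'E'
from h import *
T,c,s=wcam();np.save("T4.npy",T)
im=r.get_image("wrist"); cv2.imwrite("pics/w4.png",cv2.resize(im,(800,600)))
print(s["clock"],s["joint_pos"].round(1),s["ee_pos"],s["ee_rot"])
for d in r.spot_in("wrist","wing"): print(np.round(np.array(d["xy"])*[800,600]),d["p"],to_world(T,c,d["xy"][0]*512,d["xy"][1]*384,.072).round(3))
E
```

```text
9.825 [ 53.4  20.8 -44.3 102.   16.1  63.8  25.8] [ 0.49023406 -0.21433463  0.2188568 ] [-1.79888318e+02  3.68281731e-02  1.12146929e+02]
```

View pics/w4.png

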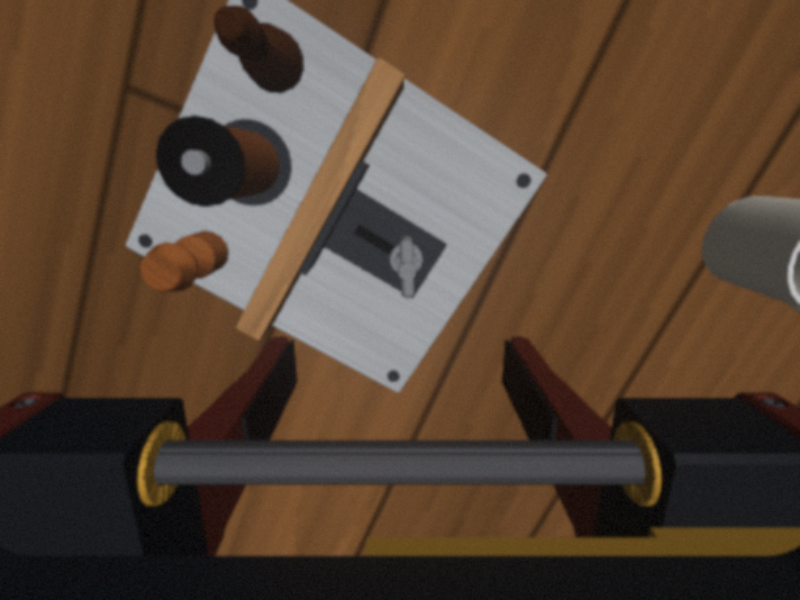

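The wing runs from (407,236) to (407,297) and lies along tool x. The fence, drum and bystanders are left of x=330.

```bash
python3 - <<'E'
from h import *
T=np.load("T4.npy");c=r.get_calibration("wrist")
f=lambda u,v,z:to_world(T,c,u*.64,v*.64,z)
p=f(407,266,.072);print(p,f(405,259,.032));p[2]=.041;print(rel(p))
e=f(407,237,.072)-f(407,297,.072);print(e,np.degrees(np.arctan2(e[1],e[0])))
q=f(546,175,.02)-f(240,0,.02);print("plate",np.degrees(np.arctan2(q[1],q[0])))
E
```

```text
[ 0.49291248 -0.20643276  0.072     ] [ 0.49322344 -0.20979382  0.032     ]
[0.016 0.012 1.19 ]
[-0.01769257  0.04275284  0.        ] 112.4814187550871
plate -5.422064342228508
```

Call:
{"op": "move_arm", "data": {
  "plan": [
    {"grip":1,"dx":0.01,"dy":0.02,"dz":0.3,"yaw":0},
    {"grip":1,"dx":0.01,"dy":0.02,"dz":0.6,"yaw":0},
    {"grip":1,"dx":0.01,"dy":0.02,"dz":0.9,"yaw":0},
    {"grip":0.6,"dx":0.01,"dy":0.02,"dz":1,"yaw":0},
    {"grip":0.6,"dx":0.01,"dy":0.02,"dz":1,"yaw":0}
  ]
}}

```text
clock: 10.55
ee_pos: [0.4947, -0.2057, 0.0696]
ee_rot: [-180.0, -0.1, 112.7]
wrist_force: [-0.5, 0.1, -0.1]
width: 0.815
grasp_force: 0.0
```

Call:
{"op": "move_arm", "data": {
  "plan": [
    {"grip":0.6,"dx":0,"dy":0,"dz":0.1,"yaw":0},
    {"grip":0.4,"dx":0,"dy":0,"dz":0.18,"yaw":0},
    {"grip":0,"dx":0,"dy":0,"dz":0.18,"yaw":0},
    {"grip":0,"dx":0,"dy":0,"dz":0.18,"yaw":0},
    {"grip":0,"dx":0,"dy":0,"dz":0.18,"yaw":0}
  ],
  "force": 20
}}

```text
clock: 11.18
ee_pos: [0.4946, -0.2072, 0.0431]
ee_rot: [180.0, 0.0, 112.6]
wrist_force: [0.0, -1.1, 0.8]
width: 0.242
grasp_force: 0.0
```

Call:
{"op": "move_arm", "data": {
  "plan": [
    {"grip":0,"dx":0,"dy":0,"dz":0,"yaw":0},
    {"grip":0,"dx":0,"dy":0,"dz":0,"yaw":0},
    {"grip":0,"dx":0,"dy":0,"dz":0,"yaw":0}
  ]
}}

```text
clock: 11.55
ee_pos: [0.4936, -0.2076, 0.0429]
ee_rot: [-179.9, 0.0, 112.5]
wrist_force: [-4.4, -1.5, 5.9]
width: 0.186
grasp_force: 20.0
```

Call:
{"op": "move_arm", "data": {
  "plan": [
    {"grip":0,"dx":0,"dy":0,"dz":0,"yaw":0},
    {"grip":0,"dx":0,"dy":0,"dz":0,"yaw":0}
  ]
}}

```text
clock: 11.8
ee_pos: [0.4936, -0.2076, 0.0429]
ee_rot: [-179.9, 0.0, 112.5]
wrist_force: [-4.9, -1.4, 6.9]
width: 0.19
grasp_force: 20.0
```

```bash
python3 -c "
from h import *
s=r.observe();print(s['ee_pos'],s['ee_rot'],s['moment'],s['wrist_force'],s['joint_pos'].round(1),s['width'])
im=r.get_image('wrist'); cv2.imwrite('pics/w5.png',cv2.resize(im,(800,600)))"
```

```text
[ 0.49359109 -0.20759936  0.04287956] [-1.79911081e+02  1.88549803e-02  1.12528069e+02] [-0.35127589  1.05726542 -0.00308777] [-4.92630897 -1.43943549  6.853244  ] [ 46.   33.3 -37.4 111.4  28.4  44.8  15. ] 0.1895608621697337
```

View pics/w5.png

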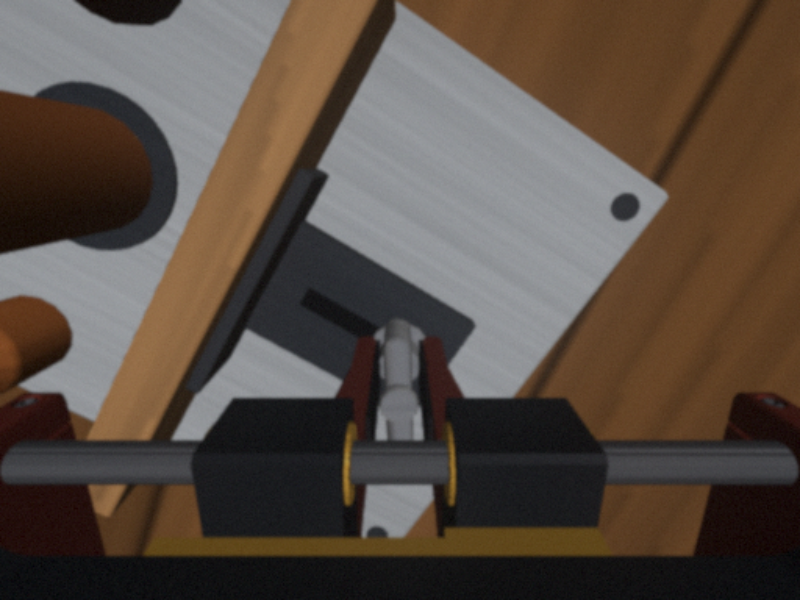

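The wing stands between the pads, which close on its round boss of about 16.5 mm. I'll raise the grip force so it doesn't slip, then turn clockwise.

Call:
{"op": "move_arm", "data": {
  "plan": [
    {"grip":0,"dx":0,"dy":0,"dz":0,"yaw":0},
    {"grip":0,"dx":0,"dy":0,"dz":0,"yaw":0.1},
    {"grip":0,"dx":0,"dy":0,"dz":0,"yaw":0.2},
    {"grip":0,"dx":0,"dy":0,"dz":0,"yaw":0.3},
    {"grip":0,"dx":0,"dy":0,"dz":0,"yaw":0.4}
  ],
  "force": 50
}}

```text
clock: 12.48
ee_pos: [0.4942, -0.2076, 0.0429]
ee_rot: [180.0, 0.0, 76.3]
wrist_force: [-2.6, -1.8, 2.7]
width: 0.175
grasp_force: 50.0
```

Call:
{"op": "move_arm", "data": {
  "plan": [
    {"grip":0,"dx":0,"dy":0,"dz":0,"yaw":0.1},
    {"grip":0,"dx":0,"dy":0,"dz":0,"yaw":0.2},
    {"grip":0,"dx":0,"dy":0,"dz":0,"yaw":0.3},
    {"grip":0,"dx":0,"dy":0,"dz":0,"yaw":0.4},
    {"grip":0,"dx":0,"dy":0,"dz":0,"yaw":0.5}
  ]
}}

```text
clock: 13.1
ee_pos: [0.4949, -0.2081, 0.0429]
ee_rot: [179.9, -0.0, 31.2]
wrist_force: [-0.3, -3.8, -0.1]
width: 0.168
grasp_force: 50.0
```

```bash
cat > st.py <<'E'
from h import *
s=r.observe();print(s['clock'],s['ee_pos'].round(4),s['ee_rot'].round(1),'m',s['moment'].round(3),'f',s['wrist_force'].round(1),s['joint_pos'].round(1),s['width'],s['grasp_force'])
E
python3 st.py
```

```text
13.1 [ 0.4949 -0.2081  0.0429] [179.9  -0.   31.2] m [-0.813  0.172  0.066] f [-0.3 -3.8 -0.1] [ 31.   29.2 -17.2 112.3  13.   40.2 -52.9] 0.1683039541128929 49.99683737754822
```

Call:
{"op": "move_arm", "data": {
  "plan": [
    {"grip":0,"dx":0,"dy":0,"dz":0,"yaw":0.1},
    {"grip":0,"dx":0,"dy":0,"dz":0,"yaw":0.2},
    {"grip":0,"dx":0,"dy":0,"dz":0,"yaw":0.3},
    {"grip":0,"dx":0,"dy":0,"dz":0,"yaw":0.38},
    {"grip":0,"dx":0,"dy":0,"dz":0,"yaw":0.38}
  ]
}}

```text
clock: 13.72
ee_pos: [0.4951, -0.2087, 0.043]
ee_rot: [179.9, -0.1, -2.8]
wrist_force: [0.9, -5.9, 0.7]
width: 0.171
grasp_force: 50.0
```

```bash
python3 st.py;  python3 -c "
from h import *
im=r.get_image('wrist'); cv2.imwrite('pics/w6.png',cv2.resize(im,(800,600)))"
```

```text
13.725 [ 0.4951 -0.2087  0.043 ] [ 1.799e+02 -1.000e-01 -2.800e+00] m [-1.19   0.093 -0.036] f [ 0.9 -5.9  0.7] [ 24.3  28.4  -8.5 112.7   6.6  39.2 -81.1] 0.171018763261669 50.000311732292175
```

View pics/w6.png

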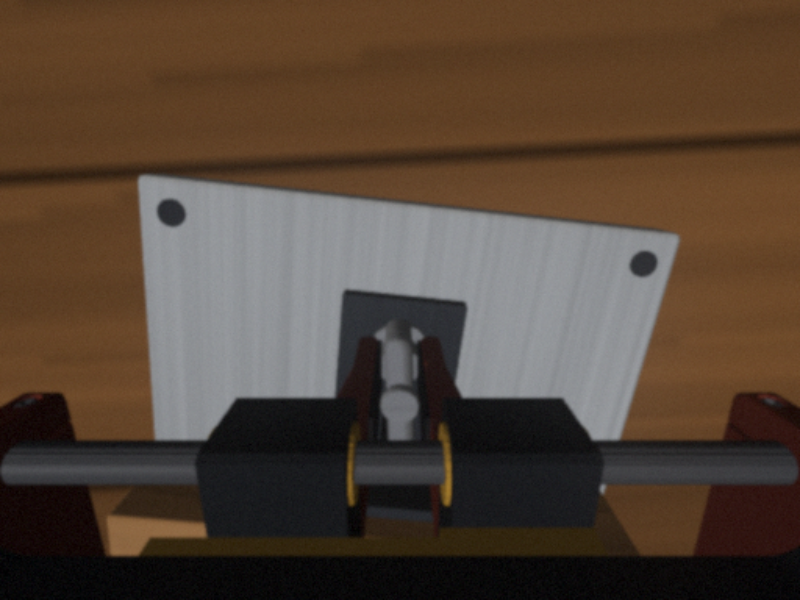

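The wing is still along the fingers at (400,350) and has turned with them, with no slip. The plate is skewed by about 6°, so I continue past -9° to see whether it seats.

Call:
{"op": "move_arm", "data": {
  "plan": [
    {"grip":0,"dx":0,"dy":0,"dz":0,"yaw":0.03},
    {"grip":0,"dx":0,"dy":0,"dz":0,"yaw":0.06},
    {"grip":0,"dx":0,"dy":0,"dz":0,"yaw":0.09},
    {"grip":0,"dx":0,"dy":0,"dz":0,"yaw":0.12},
    {"grip":0,"dx":0,"dy":0,"dz":0,"yaw":0.12}
  ]
}}

```text
clock: 14.4
ee_pos: [0.495, -0.2089, 0.043]
ee_rot: [179.9, -0.1, -13.5]
wrist_force: [-0.3, -6.5, -0.3]
width: 0.174
grasp_force: 50.0
```

```bash
python3 st.py
```

```text
14.4 [ 0.495  -0.2089  0.043 ] [ 1.799e+02 -1.000e-01 -1.350e+01] m [-1.268  0.151  0.203] f [-0.3 -6.5 -0.3] [ 22.2  28.2  -5.8 112.9   4.5  39.  -89.9] 0.17436880688777845 49.99996840953827
```

Call:
{"op": "move_arm", "data": {
  "plan": [
    {"grip":0,"dx":0,"dy":0,"dz":0,"yaw":0.03},
    {"grip":0,"dx":0,"dy":0,"dz":0,"yaw":0.06},
    {"grip":0,"dx":0,"dy":0,"dz":0,"yaw":0.08},
    {"grip":0,"dx":0,"dy":0,"dz":0,"yaw":0.08}
  ]
}}

```text
clock: 14.9
ee_pos: [0.4968, -0.2096, 0.0431]
ee_rot: [179.9, -0.4, -20.7]
wrist_force: [3.9, -7.5, -6.0]
width: 0.175
grasp_force: 51.5
```

```bash
python3 st.py;  python3 -c "
from h import *
im=r.get_image('wrist'); cv2.imwrite('pics/w7.png',cv2.resize(im[180:320,150:350],(800,560)))"
```

```text
14.9 [ 0.4968 -0.2096  0.0431] [179.9  -0.4 -20.7] m [-1.891 -1.244 -0.028] f [ 3.9 -7.5 -6. ] [ 20.7  28.2  -3.9 112.9   3.1  38.7 -95.9] 0.1751050053909499 51.479109982028604
```

View pics/w7.png

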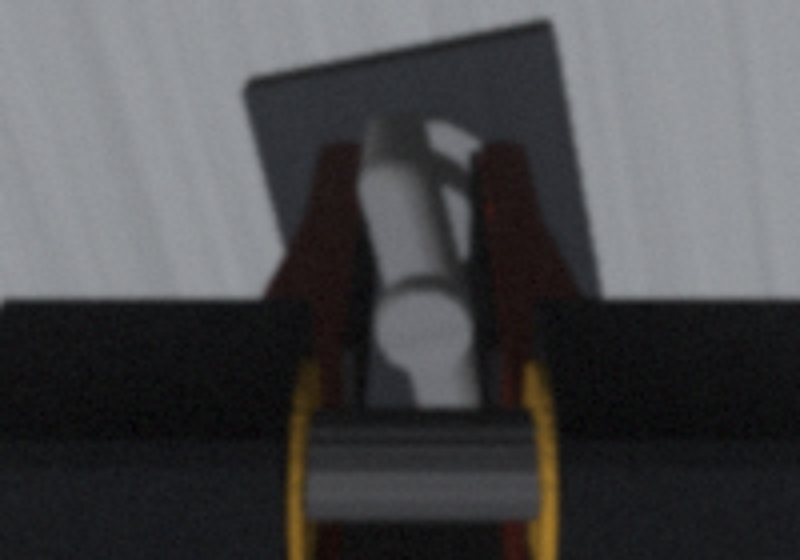

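The crop shows the wing parallel to the bracket while the fingers have turned on about 12° further, so it is seated. I'll reopen slightly, line the fingers up with the wing, grip again and back off 90°.

Call:
{"op": "move_arm", "data": {
  "plan": [
    {"grip":0.45,"dx":0,"dy":0,"dz":0,"yaw":0},
    {"grip":0.45,"dx":0,"dy":0,"dz":0,"yaw":0},
    {"grip":0.45,"dx":0,"dy":0,"dz":0,"yaw":-0.06},
    {"grip":0.45,"dx":0,"dy":0,"dz":0,"yaw":-0.13},
    {"grip":0.45,"dx":0,"dy":0,"dz":0,"yaw":-0.13}
  ]
}}

```text
clock: 15.58
ee_pos: [0.4944, -0.2065, 0.0426]
ee_rot: [-180.0, -0.0, -8.9]
wrist_force: [-0.5, 0.2, 0.5]
width: 0.448
grasp_force: 0.0
```

Call:
{"op": "move_arm", "data": {
  "plan": [
    {"grip":0,"dx":0,"dy":0,"dz":0,"yaw":0},
    {"grip":0,"dx":0,"dy":0,"dz":0,"yaw":0},
    {"grip":0,"dx":0,"dy":0,"dz":0,"yaw":0},
    {"grip":0,"dx":0,"dy":0,"dz":0,"yaw":0},
    {"grip":0,"dx":0,"dy":0,"dz":0,"yaw":0}
  ],
  "force": 50
}}

```text
clock: 16.2
ee_pos: [0.4941, -0.2087, 0.0427]
ee_rot: [179.9, -0.0, -9.0]
wrist_force: [-0.3, -5.4, -0.5]
width: 0.174
grasp_force: 50.0
```

```bash
python3 st.py
```

```text
16.2 [ 0.4941 -0.2087  0.0427] [179.9  -0.   -9. ] m [-1.185  0.15   0.037] f [-0.3 -5.4 -0.5] [ 23.1  28.3  -6.9 112.9   5.4  39.1 -86.2] 0.1743498327557027 49.99963581562042
```

Call:
{"op": "move_arm", "data": {
  "plan": [
    {"grip":0,"dx":0,"dy":0,"dz":0,"yaw":-0.1},
    {"grip":0,"dx":0,"dy":0,"dz":0,"yaw":-0.2},
    {"grip":0,"dx":0,"dy":0,"dz":0,"yaw":-0.3},
    {"grip":0,"dx":0,"dy":0,"dz":0,"yaw":-0.4},
    {"grip":0,"dx":0,"dy":0,"dz":0,"yaw":-0.5}
  ]
}}

```text
clock: 16.82
ee_pos: [0.4941, -0.2085, 0.0427]
ee_rot: [179.9, 0.1, 36.2]
wrist_force: [-0.5, -4.4, -0.9]
width: 0.174
grasp_force: 50.0
```

Call:
{"op": "move_arm", "data": {
  "plan": [
    {"grip":0,"dx":0,"dy":0,"dz":0,"yaw":-0.1},
    {"grip":0,"dx":0,"dy":0,"dz":0,"yaw":-0.2},
    {"grip":0,"dx":0,"dy":0,"dz":0,"yaw":-0.3},
    {"grip":0,"dx":0,"dy":0,"dz":0,"yaw":-0.4},
    {"grip":0,"dx":0,"dy":0,"dz":0,"yaw":-0.5}
  ]
}}

```text
clock: 17.45
ee_pos: [0.494, -0.2084, 0.0427]
ee_rot: [-180.0, 0.1, 81.3]
wrist_force: [-1.2, -3.5, -0.3]
width: 0.172
grasp_force: 50.0
```

Call:
{"op": "move_arm", "data": {
  "plan": [
    {"grip":0,"dx":0,"dy":0,"dz":0,"yaw":0},
    {"grip":0,"dx":0,"dy":0,"dz":0,"yaw":0},
    {"grip":0,"dx":0,"dy":0,"dz":0,"yaw":0},
    {"grip":0,"dx":0,"dy":0,"dz":0,"yaw":0}
  ]
}}

```text
clock: 17.95
ee_pos: [0.494, -0.2084, 0.0427]
ee_rot: [-180.0, 0.1, 80.7]
wrist_force: [-1.3, -5.5, -0.4]
width: 0.169
grasp_force: 50.0
```

```bash
python3 st.py;  python3 -c "
from h import *
im=r.get_image('wrist'); cv2.imwrite('pics/w8.png',cv2.resize(im,(800,600)))"
```

```text
17.95 [ 0.494  -0.2084  0.0427] [-1.80e+02  1.00e-01  8.07e+01] m [-1.342  0.203  0.064] f [-1.3 -5.5 -0.4] [ 40.4  31.4 -29.6 111.7  22.5  42.7 -11.7] 0.16862793212637023 50.00007927417755
```

View pics/w8.png

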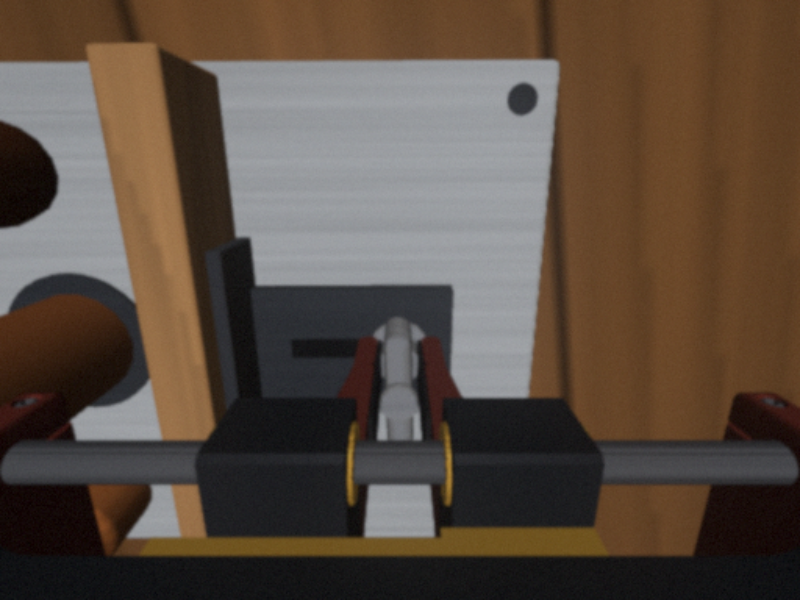

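The wing at (400,360) stands square to the plate's x axis, a quarter turn back from its seat, and is held at 50 N. Handing in.

```bash
python3 -c "
from plant import r
print(r.close_job())"
```

```text
the job is handed in; nothing more can be done
None
```

I turned the dial to its anticlockwise stop, seated the wing screw, backed it off a quarter turn and handed the job in with the wing held at 50 N; I nudged none of the bystanders that I know of, and the hand-in returned no verdict.

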